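Lay the lopsided suspension arm on its checking rest

TASK

Among the parts on the garage bench, find the suspension arm with one big eye and one small eye. Grip its shank close to its balance point (within about 2 cm), lift it level about 15 cm above the bench, and set it down gently on the steel checking rest, with the big eye centred on the round seat and the shank lying in the fork. Keep the arm level all the time, do not let go before it stands on the rest, and leave the link with two equal eyes where it is.

Things in the scene. Friction and masses are not known exactly. Their poses are not given: they have to be found in the camera images.
- susp_balance (a point): Balance point (centre of mass) of the loose suspension arm (cast aluminium, 0.45 to 0.85 kg, flat on the bench): on the shank's centre line, 20 mm above the eyes' underside. x runs along the shank from big to small eye, z up. Shank 18 mm wide, 20 mm tall, underside 10 mm above that of the eyes, free to grip from 56 mm behind (-x) to 142 mm ahead (+x) of this point.
- susp_eye (a point): Centre of that arm's big eye, an upright cylinder 52 mm across and 40 mm tall, half-way up (20 mm above its underside), 82 mm from susp_balance along -x; same axes. The small eye at the other end, 158 mm from susp_balance along +x, is 32 mm across and 40 mm tall.
- rest_seat (a point): Fixed steel checking rest: centre of the top face of its round seat (72 mm across, top 30 mm above the bench), on which the big eye stands flat. x points to its fork, z up. The base plate below is 265 by 80 mm, its top 10 mm above the bench; nothing between seat and fork is higher. With the arm in place susp_eye is 20 mm above this point and the x axes of arm and rest agree.
- rest_fork (a point): The rest's fork, 170 mm from rest_seat along x; same axes. This point is the middle of its saddle, 40 mm above the bench, which carries the shank's underside. Fork 16 mm thick along x; two prongs with a 40 mm gap between them, 60 mm over their outsides, ending 68 mm above the bench.
- link_mid (a point): Centre, half-way up (20 mm), of the other loose part: a straight aluminium link with two equal eyes 32 mm across and 40 mm tall, 220 mm between their centres along x, shank 18 mm wide. Not the wanted part; leave it where it is.

How it is judged (in metres and radians):
On the way, in this order (a step that is already met when the one before it is completed fails the run):
1. the suspension arm is lifted level (within 10 degrees), its balance point more than 100 mm above the bench, gripped within 25 mm of the balance point (height (world z) of susp_balance above 0.1 m and angle between susp_balance's own z axis and vertical below 0.175 rad and horizontal distance between the grasp point and susp_balance below 0.025 m), for 0.2 s.
2. the suspension arm is set down while still held: big eye over the seat within 18 mm and at most 10 mm above its resting height, the fingers still on the arm (horizontal distance between susp_eye and rest_seat below 0.018 m and z of susp_eye in the frame of rest_seat below 0.03 m and contact force between the fingers and susp above 1 N), for 0.1 s.
At the end, for the whole second after the job is handed in: The arm is at rest on the checking rest: centre of the big eye within 18 mm of the seat's centre (horizontally) and 14 to 26 mm above the seat's top, shank in the fork along the rest's x axis within 10 degrees, level within 3.4 degrees (horizontal distance between susp_eye and rest_seat below 0.018 m and z of susp_eye in the frame of rest_seat between 0.014 and 0.026 m and angle between the x axis of susp_balance and the x axis of rest_seat, either way round below 0.175 rad and x of susp_balance in the frame of rest_seat above 0.05 m and angle between susp_balance's own z axis and vertical below 0.06 rad and linear speed of susp below 0.02 m/s); the robot touches nothing.
It fails at once if the suspension arm tips more than 20 degrees (angle between susp_balance's own z axis and vertical above 0.35 rad).
It fails at once if the arm is rammed onto the rest (over 80 N) (contact force between susp and rest above 80 N).
It fails at once if the link with two equal eyes is moved by more than 30 mm (distance of link_mid from where it was at the start of the episode above 0.03 m).
It also fails if it takes over 54 s, if anything falls off the work surface, if the arm or the gripper's body presses on something with over 40 N, if the wrist force passes 120 N, or if a joint passes its speed limit or range.

ROBOT

A 7-joint arm with a two-finger parallel gripper is mounted at the origin on the work surface. World frame = base frame: x ahead of the robot, y to its left, z up, the work surface at z = 0. Lengths are in mm, angles in rad, forces in N, time in s.
With the tool pointing down it reaches from about 425 to 950 mm from the base axis. Payload 4.7 kg.
Tool frame: the origin (TCP) lies midway between the tips of the shut fingers; the grasp point (between the pads) lies 19 mm behind it; z points along the fingers, y is the line along which they close (so a half turn about z gives the same grasp; the last joint's range is limited). The gripper opens to 85 mm and grips with 20 to 120 N. Pads are 22 mm wide; open, the fingers measure 114 mm over their backs; the gripper's body (76 mm by 85 mm) begins 54 mm behind the grasp point. The pads swing forward as they close: fully open they stand 13 mm farther back than shut.
Start: joints at [1.315, 0.469, -0.049, 1.532, 0.024, 1.141, -0.082], TCP at [151.828, -657.722, 209.635] pointing down, gripper open.
Joint ranges: [-2.59, 2.59], [-0.33, 1.99], [-1.39, 1.29], [0.1, 2.45], [-1.04, 4.18], [0.21, 1.99], [-2.66, 2.66]. Speed limits (rad/s): [2.57, 2.57, 3.14, 3.14, 3.14, 3.14, 3.14].

INTERFACE

Orientations are given as [roll, pitch, yaw] about the fixed x, y, z axes, in that order (R = Rz(yaw) Ry(pitch) Rx(roll)).
In Python, from station import sensors, eyes, ctrl gives the robot as it stands.
- The arm moves only by the shell command python3 -m crank 'ROWS' [FORCE]. ROWS is JSON, a list that holds one entry, the list of rows, each a list of 5 numbers: the shift along the tool's x, y, z in mm, then the turn about the tool's z in rad, then the gripper command: -1 is shut, 1 is fully open, values between are in proportion. In form: [[[x, y, z, spin, gripper], ...]]. A call has 1 to 8 rows; each row is the pose to reach, as a shift and turn from the pose commanded when the call began, along the tool's axes at that moment; what a row does not reach only later rows make up. A row lasts 1/10 s, in which the tool goes at most 50 mm and 8.59 degrees, less where a joint would pass 70% of its speed; a pose out of reach is approached as far as the arm can. A call with a gripper value outside its range is refused whole. The fingers move at their own pace and stop on an object; FORCE is the grip in N (left out, the last holds). Time passes only in rows, so rows that repeat a pose let the fingers close. It gives the time, the measured TCP pose, the force, the opening and the grip force at its end, in the units of the state.
- sensors.get_state(): the state, without advancing time (a new reading comes with each control period).
- eyes.capture(name): name is "scene" or "top"; returns a dict with "image" (384x512x3 uint8, red, green, blue), "camera_matrix" (3x3 intrinsics, pixels), "k1" (the pictures are not rectified: a ray, as slopes to the right and down, at radius r is drawn at 1 + k1 r^2 times it, then the intrinsics apply), "world_from_camera" (4x4, takes a point from camera to world coordinates). Camera axes: x right, y up, looking along -z (the intrinsics and any distortion apply to the point x, -y, -z); pixel columns grow to the right and rows downward; lengths in mm; the calibration is good to about 2 mm. A picture is of the moment at which its call begins. There is no depth.
- ctrl.finish_job(): hands the job in; it is judged then, once.
Trained networks look in a picture, given as the dict that the camera call returned (one of the last four; its "shot" number tells which), for a name from the list of things; names that differ only in an ending like _2 or _b are one class to them, and where a whole thing is asked for, a point or a joint stands for the part that bears it (a point fixed in the world has none). Each returns a list of dicts, best first, with "confidence" (0 to 1); they miss things now and then, are a little off and sometimes report something else, mostly with a low value. They report only what shows in the picture. A call takes as long as a camera call.
- eyes.search_frame(picture, label): "box" ([centre column, centre row, width, height] as shares, 0 to 1, of the picture: columns of its width, rows of its height, round what is visible of it).
The state is a dict: "t": time; "qpos": joint angles; "qd": joint speeds; "joint_torque": joint torques, N m; "tool_pos": TCP position; "eef_rot": TCP orientation; "wrist_force": force on the tool from outside, world axes, zero at the start; "wrist_torque": the same for the moment, N m; "width": opening from 0.0 (shut) to 1.0 (fully open); "finger_force": force on a finger pad.
Only numpy, scipy, OpenCV 4.12 (cv2) and the standard library are available. Lean on these libraries where they do the work, as an engineer would, in place of code of your own. Each camera call takes 0.05 s, during which the arm holds its last target. There are 200 camera calls.

## Working session

There is one attempt and no reset: what is moved stays moved. The work goes in short steps, Python scripts to look and compute and a shell command to move; the robot and the scene stay as the last step left them, time stands still between calls to the robot, and variables do not carry over. Pictures are saved under pics/ and viewed, at most 10 in all, crops included, and the job is handed in when it is done.

```bash
mkdir -p pics; ls; python3 - <<'E'
from station import sensors, eyes
import cv2,numpy as np,pickle
s=sensors.get_state(); print({k:s[k] for k in('t','tool_pos','eef_rot','width')})
for n in('top','scene'):
    p=eyes.capture(n); pickle.dump(p,open(n+'.pkl','wb'))
    cv2.imwrite(f'pics/{n}0.png',p['image'][:,:,::-1])
    print(n,p['camera_matrix'],p['k1'],np.round(p['world_from_camera'],3))
    for l in('susp_balance','susp_eye','rest_seat','rest_fork','link_mid'):
        try: print(l,[(np.round(np.array(d['box'])*[512,384,512,384],1),d['confidence']) for d in eyes.search_frame(p,l)[:3]])
        except Exception as e: print(l,e)
E
```

```text
pics
{'t': 0.0, 'tool_pos': array([ 151.64882414, -657.10382011,  208.55670939]), 'eef_rot': array([-3.13965361e+00,  5.51475661e-05,  2.26768198e-01]), 'width': 0.999233713012268}
top [[351.86490213   0.         251.03038733]
 [  0.         351.86490213 190.05788572]
 [  0.           0.           1.        ]] -0.008936152912269945 [[ 1.70000e-02  9.91000e-01 -1.35000e-01  4.07068e+02]
 [-1.00000e+00  1.80000e-02  4.00000e-03 -2.29140e+01]
 [ 6.00000e-03  1.35000e-01  9.91000e-01  8.74795e+02]
 [ 0.00000e+00  0.00000e+00  0.00000e+00  1.00000e+00]]
susp_balance [(array([121.9, 172.6,  50.5, 107.9]), 0.57)]
susp_eye [(array([118.7, 168.1,  56.9, 109.6]), 0.81)]
rest_seat [(array([246.5, 178.6,  64.3, 105.6]), 0.6)]
rest_fork [(array([246.5, 181.6,  63.1, 105.7]), 0.62)]
link_mid [(array([349.9, 180.6,  35. ,  99.2]), 0.56)]
scene [[475.31297129   0.         256.86953128]
 [  0.         475.31297129 189.22424481]
 [  0.           0.           1.        ]] 0.036591560826709786 [[-4.620000e-01 -5.920000e-01  6.600000e-01  1.281484e+03]
 [ 8.870000e-01 -3.150000e-01  3.380000e-01  3.950850e+02]
 [ 8.000000e-03  7.420000e-01  6.700000e-01  8.747720e+02]
 [ 0.000000e+00  0.000000e+00  0.000000e+00  1.000000e+00]]
susp_balance [(array([363.4, 277.6,  24.5, 112.8]), 0.64)]
susp_eye [(array([365.5, 275.6,  24.7, 109.6]), 0.8)]
rest_seat [(array([365.4, 277.4,  26.1, 111.3]), 0.26)]
rest_fork [(array([240.5, 226.6,  98.5,  71.5]), 0.68)]
link_mid [(array([155.4, 191.2,  50.3,  71. ]), 0.65)]
```

```bash
python3 - <<'E'
import cv2
a=cv2.imread('pics/top0.png')[90:270,70:400]
cv2.imwrite('pics/topc.png',cv2.resize(a,None,fx=2.4,fy=2.4,interpolation=cv2.INTER_CUBIC))
E
```

```text
(no output)
```

View pics/topc.png

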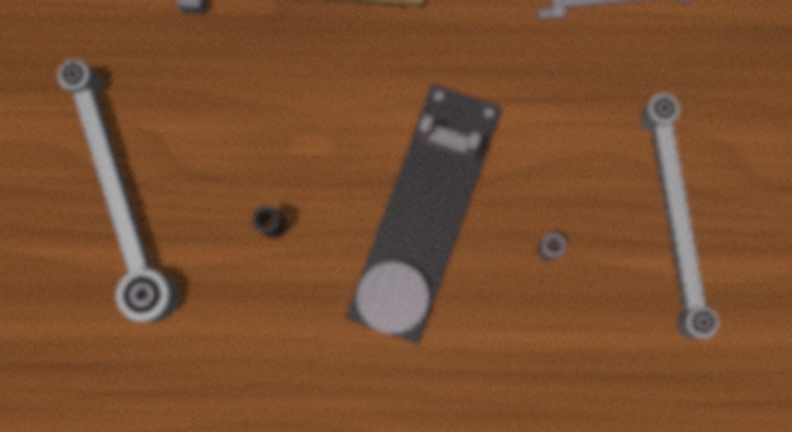

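View pics/scene0.png

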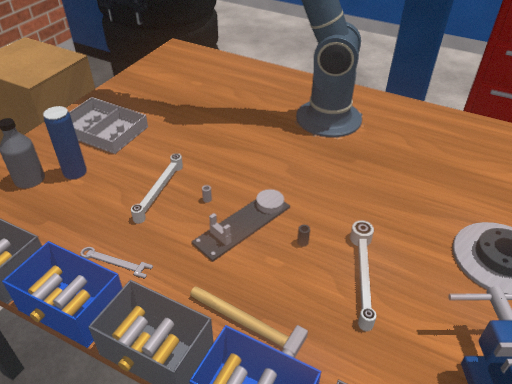

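The top crop shows the suspension arm at left: big eye at (144,293), small eye at (73,75). The rest is in the middle, with the seat at (393,297) and the fork saddle at (452,138). The link at right has eyes at (664,108) and (702,322). In the scene view the big eye is at (363,230), the small eye at (367,316), the seat at (270,199) and the fork at about (219,232). Next I turn these into positions.

```bash
cat > h.py <<'E'
import numpy as np,cv2
def px2w(p,uv,z):
    K=p['camera_matrix']; T=p['world_from_camera']
    n=cv2.undistortPoints(np.array([[uv]],float),K,np.array([p['k1'],0,0,0,0.]))[0,0]
    d=T[:3,:3]@[n[0],-n[1],-1]; o=T[:3,3]
    return o+d*(z-o[2])/d[2]
E
python3 - <<'E'
import pickle,numpy as np
from h import px2w
t=pickle.load(open('top.pkl','rb'));s=pickle.load(open('scene.pkl','rb'))
c=lambda u,v:(u/2.4+70-.3,v/2.4+90-.3)
P={'big':(c(144,293),(363,230),40),'small':(c(73,75),(367,316),40),'seat':(c(393,297),(270,199),30),'fork':(c(452,138),(220,234),40),'l1':(c(664,108),(138,212),40),'l2':(c(702,322),(176,159),40)}
R={}
for k,(a,b,z) in P.items():
    R[k]=px2w(t,a,z);print(k,R[k].round(1),px2w(s,b,z).round(1))
for a,b in(('big','small'),('seat','fork'),('l1','l2')):
    d=(R[b]-R[a])[:2];print(a,b,np.hypot(*d),np.arctan2(d[1],d[0]))
d=(R['small']-R['big'])[:2];print('balance',R['big'][:2]+d/np.hypot(*d)*82)
E
```

```text
big [463.9 260.6  40. ] [468.8 265.5  40. ]
small [685.9 347.7  40. ] [693.2 346.9  40. ]
seat [465.  15.  30.] [466.8  16.4  30. ]
fork [626.7 -41.5  40. ] [640.5 -30.   40. ]
l1 [ 662.3 -257.8   40. ] [ 672.  -246.9   40. ]
l2 [ 444.9 -291.1   40. ] [ 453.6 -285.    40. ]
big small 238.4277739620715 0.37368058022663525
seat fork 171.27760266042745 -0.33593341104777014
l1 l2 219.94836163619087 -2.989539320904554
balance [540.25604735 290.55622235]
```

```bash
python3 -m crank '[[[46,-20,-20,0,1],[92,-39,-40,0,1],[138,-58,-40,0,1],[184,-77,-40,0,1],[230,-97,-40,0,1],[276,-116,-40,0,1],[322,-136,-40,0,1],[368,-155,-40,0,1]]]' 60; python3 -c "
from station import sensors
s=sensors.get_state();print(s['qpos'],s['tool_pos'],s['eef_rot'])"
```

```text
t: 1.4
tool_pos: [471.6, -426.4, 250.0]
eef_rot: [3.141, -0.0, 0.227]
wrist_force: [0.7, -0.3, -0.1]
width: 0.999
finger_force: 0.0
[ 0.79965266  0.38133973 -0.17864431  1.57630182  0.0715478   1.18959721
 -0.73714272] [ 471.63109468 -426.42459831  250.0160064 ] [ 3.14088024e+00 -3.17572009e-04  2.26663979e-01]
```

```bash
python3 -m crank '[[[19,-45,0,0,1],[38,-90,0,0,1],[57,-134,0,0,1],[76,-179,0,0,1],[95,-224,0,0,1],[114,-269,0,0,1],[133,-313,0,0,1],[152,-358,0,0,1]]]'
```

```text
t: 2.2
tool_pos: [537.9, -43.0, 250.0]
eef_rot: [3.141, -0.001, 0.226]
wrist_force: [0.4, -0.7, -0.5]
width: 1.001
finger_force: 0.0
```

```bash
python3 -m crank '[[[11,-46,0,-0.05,1],[22,-92,0,-0.1,1],[32,-138,0,-0.147,1],[43,-184,0,-0.147,1],[54,-230,0,-0.147,1],[65,-276,0,-0.147,1],[75,-322,0,-0.147,1],[75,-322,0,-0.147,1]]]'
python3 - <<'E'
from station import sensors, eyes
import cv2,pickle
s=sensors.get_state(); print(s['tool_pos'],s['eef_rot'],s['qpos'])
o=[]
for n,(a,b,c,d) in(('top',(90,270,60,240)),('scene',(190,370,290,470))):
    p=eyes.capture(n);pickle.dump(p,open(n+'1.pkl','wb'))
    o.append(cv2.resize(p['image'][a:b,c:d,::-1],None,fx=2.2,fy=2.2,interpolation=cv2.INTER_CUBIC))
cv2.imwrite('pics/a1.png',cv2.hconcat(o))
E
```

```text
t: 3.0
tool_pos: [535.6, 294.6, 249.9]
eef_rot: [-3.136, -0.001, 0.385]
wrist_force: [-0.7, -0.5, -0.5]
width: 0.999
finger_force: 0.0
[535.55181469 294.56764971 249.91730454] [-3.13584114e+00 -1.15748234e-03  3.85277615e-01] [-0.16616502  0.3834908  -0.54052048  1.62043823  0.20310284  1.19247931
 -1.93492404]
```

View pics/a1.png

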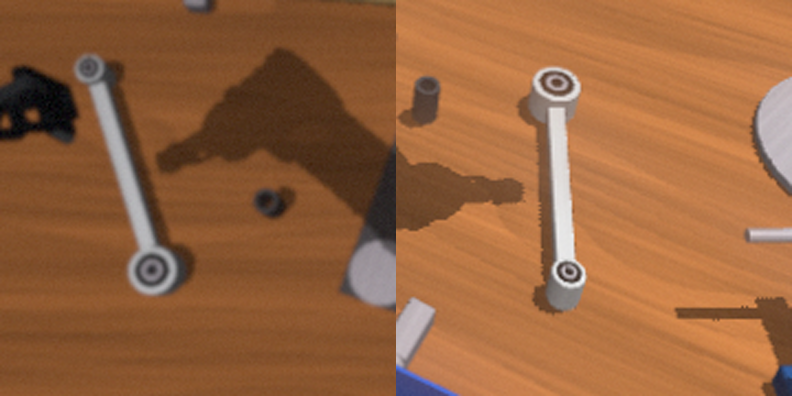

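The arm's outline is unchanged and matches the first measurement (big eye in the top view at about (129.5,212), small eye at (100.5,121)). The gripper appears at left because of parallax. I descend part-way and read the settled pose.

```bash
python3 -m crank '[[[0,0,50,0,1],[0,0,100,0,1],[0,0,130,0,1],[0,0,130,0,1],[0,0,130,0,1]]]'; python3 -c "
from station import sensors
s=sensors.get_state();print(s['tool_pos'],s['eef_rot'],s['qd'].round(3))"
```

```text
t: 3.6
tool_pos: [539.5, 284.7, 120.3]
eef_rot: [3.141, -0.001, 0.372]
wrist_force: [0.5, 0.3, 1.3]
width: 0.998
finger_force: 0.0
[539.51048148 284.73998478 120.34718291] [ 3.14110224e+00 -6.14678613e-04  3.71611419e-01] [-0.003 -0.029 -0.02  -0.04  -0.    -0.005 -0.002]
```

```bash
python3 -m crank '[[[6,-6,40,0,1],[6,-6,75,0,1],[6,-6,100,0,1],[6,-6,114,0,1],[6,-6,114,0,1],[6,-6,114,0,1]]]'
python3 - <<'E'
from station import sensors, eyes
import cv2,pickle
o=[]
for n,(a,b,c,d) in(('top',(90,270,60,240)),('scene',(190,370,290,470))):
    p=eyes.capture(n);pickle.dump(p,open(n+'2.pkl','wb'))
    o.append(cv2.resize(p['image'][a:b,c:d,::-1],None,fx=2.2,fy=2.2,interpolation=cv2.INTER_CUBIC))
cv2.imwrite('pics/a2.png',cv2.hconcat(o))
E
```

```text
t: 4.2
tool_pos: [543.4, 294.5, 7.7]
eef_rot: [-3.141, -0.004, 0.373]
wrist_force: [-0.2, 0.5, 0.1]
width: 0.999
finger_force: 0.0
```

View pics/a2.png

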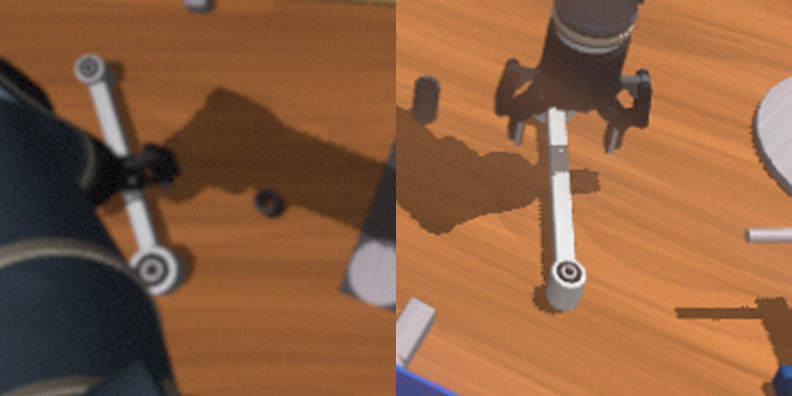

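The shank runs between the open fingers, whose tips are at about (515,140) and (611,150) in the scene half. I close the gripper.

```bash
python3 -m crank '[[[0,0,0,0,0.2],[0,0,0,0,-0.3],[0,0,0,0,-0.7],[0,0,0,0,-1],[0,0,0,0,-1],[0,0,0,0,-1],[0,0,0,0,-1],[0,0,0,0,-1]]]' 80
python3 - <<'E'
import pickle;from h import px2w
s=pickle.load(open('scene2.pkl','rb'))
print(px2w(s,(290+(563-396)/2.2,190+145/2.2),20))
E
```

```text
t: 5.1
tool_pos: [542.1, 293.3, 6.0]
eef_rot: [3.141, 0.0, 0.374]
wrist_force: [-1.0, -2.5, 6.0]
width: 0.163
finger_force: 78.3
[525.19300374 294.12834738  20.        ]
```

```bash
python3 -m crank '[[[0,0,-5,0,-1],[0,0,-15,0,-1],[0,0,-30,0,-1],[0,0,-50,0,-1],[0,0,-50,0,-1],[0,0,-50,0,-1]]]' 
python3 - <<'E'
from station import sensors, eyes
import cv2,pickle
s=sensors.get_state();print(s['wrist_torque'],s['wrist_force'],s['tool_pos'])
o=[]
for n,(a,b,c,d) in(('top',(90,270,60,240)),('scene',(170,350,290,470))):
    p=eyes.capture(n);pickle.dump(p,open(n+'3.pkl','wb'))
    o.append(cv2.resize(p['image'][a:b,c:d,::-1],None,fx=2.2,fy=2.2,interpolation=cv2.INTER_CUBIC))
cv2.imwrite('pics/a3.png',cv2.hconcat(o))
E
```

```text
t: 5.7
tool_pos: [542.1, 293.7, 56.0]
eef_rot: [-3.142, -0.001, 0.374]
wrist_force: [-0.5, -0.4, -7.5]
width: 0.159
finger_force: 78.4
[-0.01834546  0.01710143  0.01599116] [-0.47179156 -0.38781054 -7.48480554] [542.07095969 293.72947077  56.04794245]
```

View pics/a3.png

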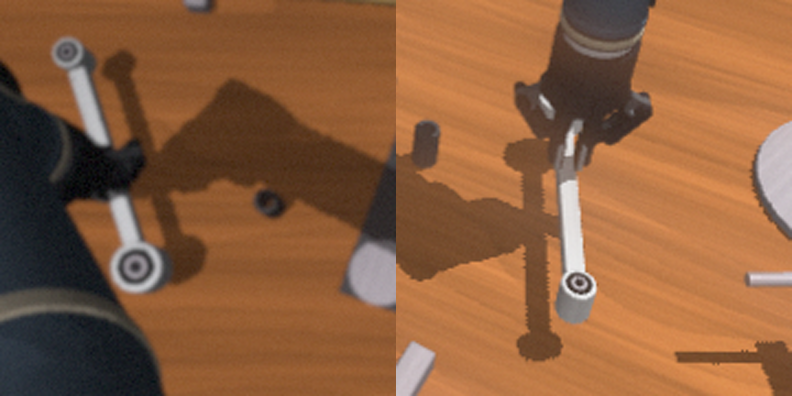

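Top half: big eye at (135,266), small eye at (67,51). The arm hangs level in the grip, and the moment puts the centre of mass about 3 mm from the grip. I lift on and check the eye offset.

```bash
python3 -m crank '[[[0,0,-30,0,-1],[0,0,-60,0,-1],[0,0,-85,0,-1],[0,0,-95,0,-1],[0,0,-95,0,-1],[0,0,-95,0,-1],[0,0,-95,0,-1]]]' 
python3 - <<'E'
import pickle,numpy as np;from h import px2w
from station import sensors
st=sensors.get_state();print(st['wrist_torque'],st['wrist_force'])
t=pickle.load(open('top3.pkl','rb'))
b=px2w(t,(60+135/2.2-.3,90+266/2.2-.3),90);s=px2w(t,(60+67/2.2-.3,90+51/2.2-.3),90)
d=(s-b)[:2];print(b,s,np.hypot(*d),np.arctan2(d[1],d[0]),'eye-tcp along',(b[:2]-[542.1,293.7])@d/np.hypot(*d))
E
```

```text
t: 6.5
tool_pos: [540.8, 292.7, 148.4]
eef_rot: [3.141, 0.004, 0.374]
wrist_force: [-0.1, -0.5, -7.8]
width: 0.158
finger_force: 79.3
[0.01221361 0.00024591 0.07308916] [-0.09097253 -0.50230003 -7.79302483]
[462.78531681 263.07010307  90.        ] [688.17847859 350.06572182  90.        ] 241.59949308893337 0.3683557439669585 eye-tcp along -85.02358094465248
```

```bash
python3 -m crank '[[[-7,19,0,0.04,-1],[-21,55,0,0.12,-1],[-37,98,0,0.22,-1],[-53,140,0,0.33,-1],[-69,182,0,0.44,-1],[-84,222,0,0.55,-1],[-98,258,0,0.65,-1],[-109,286,0,0.71,-1]]]';  python3 -m crank '[[[0,0,0,0,-1],[0,0,0,0,-1],[0,0,0,0,-1],[0,0,0,0,-1]]]'
python3 - <<'E'
from station import sensors, eyes
import cv2,pickle
s=sensors.get_state();print(s['tool_pos'],s['eef_rot'],s['qd'].round(3))
o=[]
for n,(a,b,c,d) in(('top',(80,260,160,340)),('scene',(110,290,170,350))):
    p=eyes.capture(n);pickle.dump(p,open(n+'4.pkl','wb'))
    o.append(cv2.resize(p['image'][a:b,c:d,::-1],None,fx=2.2,fy=2.2,interpolation=cv2.INTER_CUBIC))
cv2.imwrite('pics/a4.png',cv2.hconcat(o))
E
```

```text
t: 7.3
tool_pos: [543.7, -16.4, 149.6]
eef_rot: [3.139, 0.001, -0.343]
wrist_force: [0.9, -0.3, -7.8]
width: 0.154
finger_force: 79.3
t: 7.7
tool_pos: [544.6, -10.9, 150.3]
eef_rot: [-3.141, 0.001, -0.334]
wrist_force: [0.6, 0.5, -8.1]
width: 0.156
finger_force: 79.4
[544.6219523  -10.89017383 150.33404974] [-3.14120144e+00  6.63935045e-04 -3.33643917e-01] [-0.003 -0.002  0.004 -0.004  0.004 -0.002  0.   ]
```

View pics/a4.png

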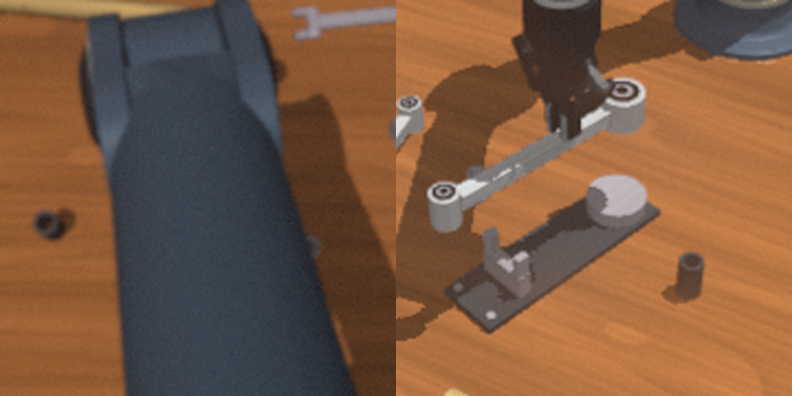

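Scene half: big eye top at (624,92), small eye at (444,192), seat top at (617,197), prong tops at about (490,233) and (522,256). I compare them using the one camera.

```bash
python3 - <<'E'
import pickle,numpy as np;from h import px2w
t=pickle.load(open('scene4.pkl','rb'))
f=lambda u,v,z:px2w(t,(170+(u-396)/2.2-.3,110+v/2.2-.3),z)[:2]
e,s,q,k=f(624,92,184.5),f(444,192,184.5),f(617,197,30),(f(490,233,68)+f(522,256,68))/2
for n,v in zip('e s seat fork'.split(),(e,s,q,k)):print(n,v.round(1))
for d in(s-e,k-q):print(np.hypot(*d),np.arctan2(d[1],d[0]))
R=np.array([[.945,-.327],[-.327,-.945]]);print('move tool xy',R@(q-e))
E
```

```text
e [464.6  19.6]
s [688.5 -64.3]
seat [467.4  17.2]
fork [626.3 -38.1]
239.02926926682028 -0.3585777343609867
168.19941037479236 -0.3351420731151036
move tool xy [3.43642453 1.37464494]
```

```bash
python3 -m crank '[[[1,1,15,0,-1],[2,2,40,0,-1],[2,2,65,0,-1],[2,2,85,0,-1],[2,2,98,0,-1],[2,2,104,0,-1],[2,2,104,0,-1],[2,2,104,0,-1]]]'
python3 - <<'E'
from station import sensors, eyes
import cv2,pickle
o=[]
for n,(a,b,c,d) in(('top',(80,260,160,340)),('scene',(110,290,170,350))):
    p=eyes.capture(n);pickle.dump(p,open(n+'5.pkl','wb'))
    o.append(cv2.resize(p['image'][a:b,c:d,::-1],None,fx=2.2,fy=2.2,interpolation=cv2.INTER_CUBIC))
cv2.imwrite('pics/a5.png',cv2.hconcat(o))
E
```

```text
t: 8.6
tool_pos: [547.0, -14.7, 47.5]
eef_rot: [-3.141, -0.002, -0.336]
wrist_force: [0.5, -0.0, -8.5]
width: 0.161
finger_force: 79.5
```

View pics/a5.png

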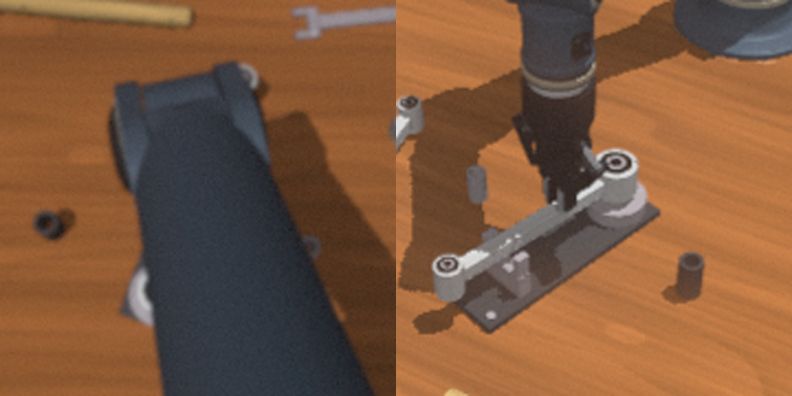

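The big eye (617,162) sits over the seat and the shank lies between the prongs. I lower slowly.

```bash
python3 -m crank '[[[0,0,2,0,-1],[0,0,4,0,-1],[0,0,6,0,-1],[0,0,7,0,-1],[0,0,8,0,-1],[0,0,9,0,-1],[0,0,9,0,-1],[0,0,9,0,-1]]]'; python3 -m crank '[[[0,0,0.5,0,-1],[0,0,1,0,-1],[0,0,1.5,0,-1],[0,0,1.5,0,-1]]]'
```

```text
t: 9.5
tool_pos: [546.1, -14.9, 37.6]
eef_rot: [3.142, -0.0, -0.336]
wrist_force: [0.5, 0.2, -7.6]
width: 0.154
finger_force: 79.5
t: 9.9
tool_pos: [546.3, -14.9, 36.2]
eef_rot: [-3.142, -0.0, -0.336]
wrist_force: [-0.1, -0.9, -6.5]
width: 0.151
finger_force: 79.6
```

```bash
python3 -m crank '[[[0,0,0.5,0,-1],[0,0,0.7,0,-1],[0,0,0.7,0,-1],[0,0,0.7,0,-1]]]'; python3 - <<'E'
from station import eyes
import cv2,pickle,numpy as np;from h import px2w
p=eyes.capture('scene');pickle.dump(p,open('s6.pkl','wb'))
cv2.imwrite('pics/a6.png',cv2.resize(p['image'][150:270,170:310,::-1],None,fx=5,fy=5,interpolation=cv2.INTER_CUBIC))
E
```

```text
t: 10.3
tool_pos: [546.4, -14.9, 36.1]
eef_rot: [-3.142, -0.001, -0.336]
wrist_force: [-2.5, 0.1, 1.9]
width: 0.16
finger_force: 81.5
```

View pics/a6.png

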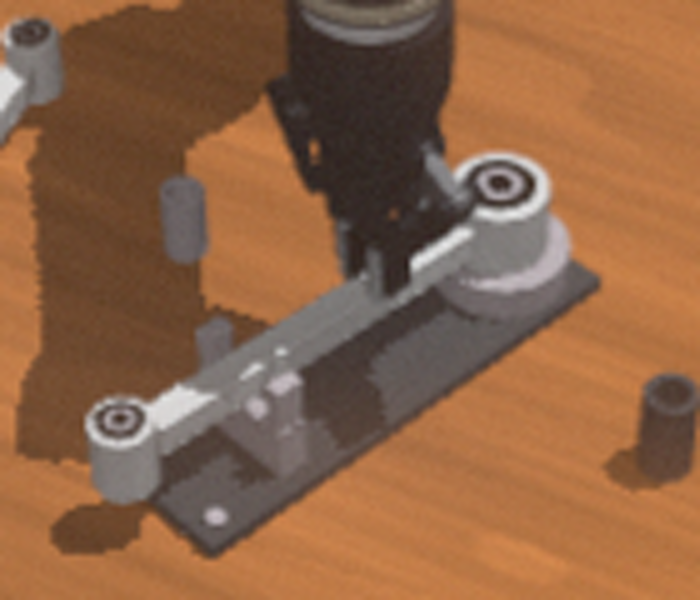

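The eye stands on the seat, centred to about 3–4 mm (eye mid 501, seat mid 507). The shank is in the fork, and the weight has come off the wrist. I release and rise.

```bash
python3 -m crank '[[[0,0,0,0,-0.6],[0,0,0,0,-0.3],[0,0,0,0,0],[0,0,0,0,0.3],[0,0,0,0,0.6],[0,0,0,0,0.6],[0,0,0,0,0.6]]]' 20; python3 -m crank '[[[0,0,-10,0,0.6],[0,0,-30,0,0.6],[0,0,-60,0,0.6],[0,0,-100,0,0.6],[0,0,-130,0,0.6],[0,0,-150,0,0.6],[0,0,-150,0,0.6],[0,0,-150,0,0.6]]]'
python3 - <<'E'
from station import eyes
import cv2
p=eyes.capture('scene')
cv2.imwrite('pics/a7.png',cv2.resize(p['image'][150:270,170:310,::-1],None,fx=5,fy=5,interpolation=cv2.INTER_CUBIC))
E
```

```text
t: 11.05
tool_pos: [546.2, -14.9, 35.4]
eef_rot: [-3.142, -0.0, -0.336]
wrist_force: [0.7, -0.9, 0.4]
width: 0.801
finger_force: 0.0
t: 11.85
tool_pos: [545.9, -15.0, 185.7]
eef_rot: [3.142, -0.001, -0.336]
wrist_force: [-0.2, -1.0, -0.4]
width: 0.802
finger_force: 0.0
```

View pics/a7.png

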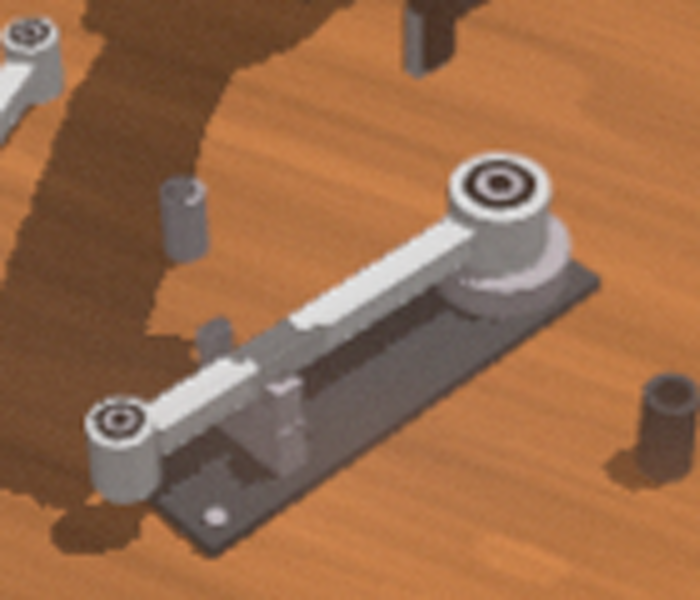

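The arm rests on the seat (eye at (500,185)) and in the fork at (250,370). The gripper is clear, so I hand in.

```bash
python3 -c "
from station import ctrl
print(ctrl.finish_job())"
```

```text
the job is handed in; nothing more can be done
None
```

The suspension arm now stands level on the checking rest, with the big eye about 3–4 mm off the seat's centre by the last picture and the shank in the fork. The gripper is clear, the link was not touched, and I handed the job in at about 12 s; no verdict came back.

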